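# Fetch the rear slide carrier from a crowded drip hook and seat it in the staining dish

### The job

The blue slide carrier is at the back of the crowded hook, close to the stand's rod: hang the white and the yellow carrier, in either order, on the empty hook of the other stand first, then take the blue one off and lower it gently into the green staining dish until it stands fully down on the dish's floor. Let go of everything, leave both other carriers hanging still on that hook, and do not disturb the tip box, the bottle or the timer.

Things in the scene. Friction and masses are not known exactly. Their poses are not given: they have to be found in the camera images.
- stand_full: retort stand, fixed: dark base 130 x 120 x 12 mm (x -100 to +30); upright steel rod 12 mm thick, 410 mm high, on its z axis; origin at the rod's foot, on the bench. At z = 225 mm a 28 mm boss block carries a level 8 mm hook arm along the stand's own -x, to x = -145 mm. The three carriers hang here at the start, loops across the arm.
- stand_spare: retort stand, fixed: dark base 130 x 120 x 12 mm (x -100 to +30); upright steel rod 12 mm thick, 410 mm high, on its z axis; origin at the rod's foot, on the bench. At z = 225 mm a 28 mm boss block carries a level 8 mm hook arm along the stand's own -x, to x = -145 mm. Its hook is empty at the start.
- stand_full_tip (a point): upturned tip of the crowded hook: x = -153, z = 243 mm in the stand's frame, 18 mm above the arm's axis, with a round end of 4 mm radius
- stand_spare_tip (a point): upturned tip of the spare hook: x = -153, z = 243 mm in the stand's frame, 18 mm above the arm's axis, with a round end of 4 mm radius
- carrier_blue: blue slide carrier, 130 to 220 g: basket 26 (x) x 64 (y) mm, 60 high, with a foot 22 x 60 x 6 mm under it; upright flat handle loop on top, in the plane x = 0, 6 mm thick, 44 mm wide outside, 32 inside (along y); straight uprights z = 60 to 136 mm, roof-shaped top to 148 mm. Origin: centre of the underside, z up. Hangs 30 to 33 mm before the rod: a vertical gripper would hit the rod, so lean it away.
- carrier_white: white slide carrier, 130 to 220 g: basket 26 (x) x 64 (y) mm, 60 high, with a foot 22 x 60 x 6 mm under it; upright flat handle loop on top, in the plane x = 0, 6 mm thick, 44 mm wide outside, 32 inside (along y); straight uprights z = 60 to 136 mm, roof-shaped top to 148 mm. Origin: centre of the underside, z up. Hangs about 72 or 115 mm before the rod's axis.
- carrier_yellow: yellow slide carrier, 130 to 220 g: basket 26 (x) x 64 (y) mm, 60 high, with a foot 22 x 60 x 6 mm under it; upright flat handle loop on top, in the plane x = 0, 6 mm thick, 44 mm wide outside, 32 inside (along y); straight uprights z = 60 to 136 mm, roof-shaped top to 148 mm. Origin: centre of the underside, z up. Hangs about 72 or 115 mm before the rod's axis.
- carrier_white_handle (a point): inner ridge of the white carrier's loop (0, 0, 142 mm in its frame), which rests on the hook; when hung it lies 4 mm above the axis of the hook arm
- carrier_yellow_handle (a point): inner ridge of the yellow carrier's loop (0, 0, 142 mm in its frame), which rests on the hook; when hung it lies 4 mm above the axis of the hook arm
- dish: staining dish, fixed: open green box, outside 38 (x) x 76 (y) mm, 50 mm high, walls 4 mm (inside 30 x 68 mm, so 2 mm play each side of a carrier, long side to long side, either way round); origin: centre of the underside; its inner floor is 4 mm above the origin
- tip_box: bystander: orange tip box with clear lid, 75 x 112 mm, 53 mm high; origin: centre of the underside
- reagent: bystander: amber bottle with blue cap, 64 mm diameter, 130 mm high; origin: centre of the underside
- timer: bystander: white bench timer 60 x 70 mm, 22 mm high; origin: centre of the underside
There are look-alikes about, which are no part of the job. Several things have the shape of the dish; the one meant has the colours described above.

How it is judged:
By the outcome, as a careful person would: the job done as asked, in the order asked, and still so for the second after the job is handed in, with the robot touching nothing.
It also fails if it takes over 72 s, if anything falls off the work surface, if the arm or the gripper's body presses on something with over 40 N, if the wrist force passes 120 N, or if a joint passes its speed limit or range.

### The arm

A 6-joint arm with a two-finger parallel gripper is mounted at the origin on the work surface. World frame = base frame: x ahead of the robot, y to its left, z up, the work surface at z = 0. Lengths are in m, angles in rad, forces in N, time in s.
With the tool pointing down it reaches from about 0.375 to 0.975 m from the base axis. Payload 3.8 kg.
Tool frame: the origin (TCP) lies where the fingers leave the gripper's body, on its centre line; the fingertips stand 73 mm ahead of it and the grasp point (between the pads) lies 54 mm ahead of it; z points along the fingers, y is the line along which they close (so a half turn about z gives the same grasp; the last joint's range is limited). The gripper opens to 85 mm and grips with 20 to 120 N. Pads are 22 mm wide; open, the fingers measure 114 mm over their backs; the gripper's body (76 mm by 85 mm) begins 54 mm behind the grasp point. The pads swing forward as they close: fully open they stand 13 mm farther back than shut.
Start: joints at [1.155, 0.264, 1.604, -0, 1.274, -0.037], TCP at [0.25, 0.627, 0.304] pointing down, gripper open.
Joint ranges: [-2.63, 2.63], [-0.94, 2.18], [0.31, 2.57], [-1.31, 4.45], [0, 2.66], [-2.55, 2.55]. Speed limits (rad/s): [2.57, 2.57, 3.14, 3.14, 3.14, 3.14].

### API

Orientations are given as a rotation vector (axis times angle).
In Python, from workcell import read_state, viewer, bot gives the robot as it stands.
- The arm moves only by the tool jog_arm, never from a script. Its argument "increments" is a list that holds one entry, the list of rows, each a list of 7 numbers: the shift along the tool's x, y, z in units of 30 mm (1.0 is 30 mm), then the turn, a rotation vector about the tool's x, y, z in units of 6 degrees (1.0 is 6 degrees), then the opening, from -1 (shut) to 1 (fully open). A call has exactly 5 rows; each row shifts and turns the commanded pose from where the row before left it, along the tool's axes as they then stand; what a row does not reach is not made up. A row lasts 1/12 s, in which the tool goes at most 41.7 mm and 7.16 degrees, less where a joint would pass 70% of its speed; a pose out of reach is approached as far as the arm can. A call is refused whole if a number of a shift passes 1 or a number of a turn 1, either way. A call with a gripper value outside its range is refused whole. The fingers move at their own pace and stop on an object; "force" is the grip in N (left out, the last holds). Time passes only in rows, so rows that do not move let the fingers close, or fill a call up. It gives the time, the measured TCP pose, the force, the opening and the grip force at its end, in the units of the state.
- read_state(): the state, without advancing time (a new reading comes with each control period).
- viewer.read_camera(name): name is "scene" or "top" or "wrist"; returns (picture, depth): 384x512x3 uint8, blue, green, red; 384x512 float32, m along the optical axis (not along the pixel's ray), 0 where there is no reading.
- viewer.camera_params(name): a dict with "fx", "fy", "cx", "cy" (pixels), "R" (3x3) and "t" (3): a world point X has camera coordinates R X + t; the wrist camera has in their place "hand_eye" (4x4, takes a point from camera to tool coordinates, whose origin is the TCP and whose axes are the flange's). Camera axes: x right, y down, z forward; pixel columns grow to the right and rows downward; lengths in m; the calibration is good to about 2 mm. A picture is of the moment at which its call begins: read the wrist's pose just before it. camera_params takes no time and is no camera call.
- bot.finish_job(): hands the job in; it is judged then, once.
The state is a dict: "time": time; "q": joint angles; "joint_vel": joint speeds; "joint_torque": joint torques, N m; "tool_pos": TCP position; "tcp_rot": TCP orientation; "wrist_force": force on the tool from outside, world axes, zero at the start; "torque": the same for the moment, N m; "width": opening from 0.0 (shut) to 1.0 (fully open); "grip_force": force on a finger pad.
Only numpy, scipy, OpenCV 4.12 (cv2) and the standard library are available. Lean on these libraries where they do the work, as an engineer would, in place of code of your own. Each camera call takes 0.05 s, during which the arm holds its last target. There are 200 camera calls.

## Working session

There is one attempt and no reset: what is moved stays moved. The work goes in short steps, Python scripts to look and compute and a tool call to move; the robot and the scene stay as the last step left them, time stands still between calls to the robot, and variables do not carry over. Pictures are saved under pics/ and viewed, at most 13 in all, crops included, and the job is handed in when it is done.

Besides the shell and the picture viewer there is one more tool, called after ">>>" as name([rows], argument=value, ...), one row to a line, values as JSON. jog_arm: Moves the arm, as the interface text tells. Its arguments: {"type":"object","properties":{"increments":{"type":"array","items":{"type":"array","items":{"type":"array","items":{"type":"number"}}}},"force":{"type":"number"}},"required":["increments"]}

```bash
ls; mkdir -p pics; python3 - <<'E'
from workcell import read_state, viewer, bot
import cv2,numpy as np
print(read_state())
for n in ["scene","top"]:
    p,d=viewer.read_camera(n); cv2.imwrite(f"pics/{n}0.png",p); np.savez(f"pics/{n}0.npz",p=p,d=d)
    print(n,viewer.camera_params(n))
print(viewer.camera_params("wrist"))
a=cv2.imread("pics/scene0.png");b=cv2.imread("pics/top0.png")
E
```

```text
pics
{'time': 0.0, 'q': array([ 1.15511180e+00,  2.64730389e-01,  1.60539101e+00,  1.65493788e-05,
        1.27369001e+00, -3.69123027e-02]), 'joint_vel': array([-0.00036533, -0.00066253, -0.00193657, -0.00080409, -0.00090837,
       -0.00011073]), 'joint_torque': array([ 1.27993637e-03, -5.15111697e+01, -3.67319798e+01, -4.59802948e-05,
        1.29081256e-02,  3.37111651e-06]), 'tool_pos': array([0.2493747, 0.6266274, 0.302568 ]), 'tcp_rot': array([-0.59133426, -3.08491364,  0.00339023]), 'wrist_force': array([ 0.21485909, -0.02446973, -0.49827225]), 'torque': array([-0.04165359, -0.02194266,  0.02399566]), 'grip_force': 0.0, 'width': 0.9998257284807086}
scene {'fx': 412.9792665329763, 'fy': 412.9792665329763, 'cx': 260.0562794422886, 'cy': 192.9634717305123, 'R': array([[-0.52923136,  0.84837698, -0.01306358],
       [ 0.50698123,  0.30384241, -0.80662868],
       [-0.68035594, -0.43351619, -0.59091414]]), 't': array([ 0.26229354, -0.13566919,  1.48910391])}
top {'fx': 349.85487409119656, 'fy': 349.85487409119656, 'cx': 252.1264073699424, 'cy': 193.2045410893765, 'R': array([[ 0.02474034, -0.99967232,  0.00657052],
       [-0.98558758, -0.02549094, -0.16723439],
       [ 0.16734708, -0.00233839, -0.98589527]]), 't': array([-0.01235526,  0.51349806,  1.2033002 ])}
{'fx': 287.64946589570394, 'fy': 287.64946589570394, 'cx': 257.16715384787756, 'cy': 191.5296937004679, 'hand_eye': array([[-1.01992011e-03, -9.64596947e-01, -2.63726542e-01,
         6.74056048e-02],
       [ 9.99999421e-01, -1.07415974e-03,  6.14715637e-05,
        -3.36171171e-04],
       [-3.42579715e-04, -2.63726326e-01,  9.64597485e-01,
        -7.03432272e-02],
       [ 0.00000000e+00,  0.00000000e+00,  0.00000000e+00,
         1.00000000e+00]])}
```

View pics/scene0.png

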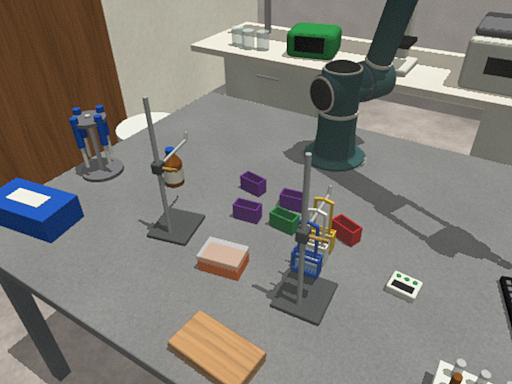

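View pics/top0.png

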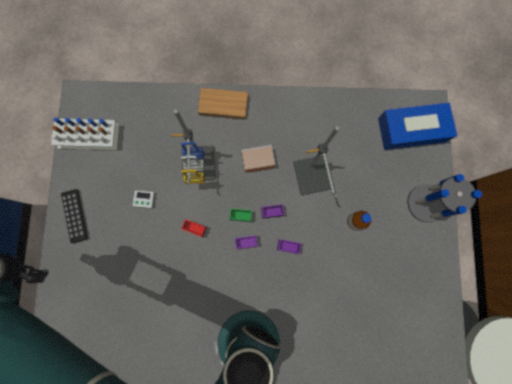

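The scene view shows the crowded stand with its rod at about (303,230) and blue, white and yellow carriers running towards the robot. The spare stand's rod is at (160,170) and its hook tip at (186,135). The green dish is at (285,220) in the scene view and (241,215) in the top view. In the top view the crowded rod's foot is at about (188,150), and the spare arm runs from (322,150) to (338,205).

```bash
cat > h.py <<'E'
import numpy as np,cv2
from scipy.spatial.transform import Rotation as Rt
from workcell import read_state, viewer, bot
def cloud(n,p,d,c=None,T=None):
    c=c or viewer.camera_params(n)
    v,u=np.mgrid[:384,:512]
    P=np.stack([(u-c["cx"])/c["fx"]*d,(v-c["cy"])/c["fy"]*d,d],-1)
    if n=="wrist":
        H=c["hand_eye"]; P=P@H[:3,:3].T+H[:3,3]
        return P@T[0].T+T[1]
    return (P-c["t"])@c["R"]
def proj(n,X):
    c=viewer.camera_params(n); q=np.atleast_2d(X)@c["R"].T+c["t"]
    return np.c_[q[:,0]/q[:,2]*c["fx"]+c["cx"],q[:,1]/q[:,2]*c["fy"]+c["cy"]]
def ray(n,uv,z):
    c=viewer.camera_params(n); o=-c["R"].T@c["t"]
    d=np.c_[(np.atleast_2d(uv)-[c["cx"],c["cy"]])/[c["fx"],c["fy"]],np.ones(len(np.atleast_2d(uv)))]@c["R"]
    return o+d*((z-o[2])/d[:,2])[:,None]
E
python3 - <<'E'
from h import *
for n in ["scene","top"]:
    f=np.load(f"pics/{n}0.npz");p,d=f["p"],f["d"]
    W=cloud(n,p,d); hsv=cv2.cvtColor(p,cv2.COLOR_BGR2HSV); H,S,V=cv2.split(hsv)
    ok=(d>0)&(W[...,0]>.25)&(W[...,0]<1.0)&(abs(W[...,1])<.45)
    print(n)
    for nm,m in dict(green=(H>45)&(H<85)&(S>90),yellow=(H>20)&(H<35)&(S>110),blue=(H>100)&(H<125)&(S>120),red=((H<6)|(H>174))&(S>150),purple=(H>130)&(H<165)&(S>80)).items():
        m=(m&ok).astype(np.uint8); k,l,s,c=cv2.connectedComponentsWithStats(m,connectivity=8)
        for i in range(1,k):
            if s[i,4]>25:
                Q=W[l==i]; print(nm,s[i],np.percentile(Q,[2,50,98],axis=0).round(3).tolist())
    # rods and arms
    for nm,lo,hi in [("rod",.27,.45),("arm",.215,.26)]:
        m=(ok&(W[...,2]>lo)&(W[...,2]<hi)&(S<70)).astype(np.uint8)
        k,l,s,c=cv2.connectedComponentsWithStats(m,connectivity=8)
        for i in range(1,k):
            if s[i,4]>8:
                Q=W[l==i]; j=Q[:,0].argsort(); print(nm,s[i],Q.mean(0).round(3),Q[j[:3]].mean(0).round(3),Q[j[-3:]].mean(0).round(3))
    # dark bases
    m=(ok&(abs(W[...,2]-.012)<.006)&(V<75)).astype(np.uint8)
    k,l,s,c=cv2.connectedComponentsWithStats(m)
    for i in range(1,k):
        if s[i,4]>150:
            Q=W[l==i]; print("base",s[i],cv2.minAreaRect((Q[:,:2]*1000).astype(np.float32)))
c=viewer.camera_params("top")
m=cv2.resize(cv2.imread("pics/top0.png")[90:290,150:380],None,fx=3,fy=3,interpolation=cv2.INTER_CUBIC)
s=cv2.resize(cv2.imread("pics/scene0.png")[140:330,220:420],None,fx=3.2,fy=3.2,interpolation=cv2.INTER_CUBIC)
cv2.imwrite("pics/topc.png",m[:600,:800]);cv2.imwrite("pics/scenec.png",s[:600,:800])
E
```

```text
scene
green [270 205  29  30 593] [[0.414, 0.005, 0.003], [0.449, 0.043, 0.034], [0.456, 0.08, 0.052]]
yellow [314 197  22  57 279] [[0.532, 0.177, 0.099], [0.546, 0.217, 0.167], [0.555, 0.231, 0.235]]
blue [165 147   9   8  44] [[0.418, -0.388, 0.117], [0.432, -0.373, 0.13], [0.439, -0.363, 0.134]]
blue [307 221  12  15  63] [[0.628, 0.203, 0.207], [0.631, 0.22, 0.229], [0.652, 0.226, 0.251]]
blue [304 241  19  38 299] [[0.618, 0.2, 0.089], [0.633, 0.224, 0.141], [0.643, 0.237, 0.185]]
blue [291 242   8  31 131] [[0.622, 0.173, 0.088], [0.643, 0.178, 0.13], [0.646, 0.19, 0.163]]
red [332 215  30  32 381] [[0.357, 0.168, 0.003], [0.393, 0.212, 0.037], [0.412, 0.245, 0.052]]
purple [240 171  26  26 468] [[0.305, -0.169, 0.002], [0.341, -0.127, 0.033], [0.351, -0.092, 0.052]]
purple [280 188  23  25 427] [[0.319, -0.016, 0.003], [0.354, 0.016, 0.034], [0.362, 0.05, 0.052]]
purple [233 198  29  26 566] [[0.43, -0.108, 0.002], [0.464, -0.069, 0.033], [0.474, -0.032, 0.052]]
rod [143  96  15  57 304] [ 0.628 -0.21   0.344] [ 0.621 -0.21   0.354] [ 0.634 -0.21   0.354]
rod [302 152  10  66
[... 1428 characters left out ...]
4 126  16  21  97] [ 0.625 -0.212  0.352] [ 0.622 -0.213  0.324] [ 0.632 -0.213  0.409]
arm [183 129  10  13  84] [0.656 0.203 0.237] [0.641 0.204 0.228] [0.674 0.2   0.239]
arm [182 144  15  26  97] [0.589 0.198 0.229] [0.554 0.198 0.229] [0.63  0.203 0.227]
arm [318 144  20  53 197] [ 0.575 -0.225  0.233] [ 0.477 -0.248  0.247] [ 0.64  -0.209  0.238]
arm [187 172   4  11  27] [0.527 0.195 0.232] [0.51  0.193 0.246] [0.542 0.196 0.229]
base [202 147  14  33 290] ((627.6488037109375, 165.4146728515625), (121.06458282470703, 46.92661666870117), 3.673488140106201)
base [294 156  36  38 694] ((593.2606201171875, -216.91567993164062), (127.24668884277344, 110.80558013916016), 14.514235496520996)
```

View pics/topc.png

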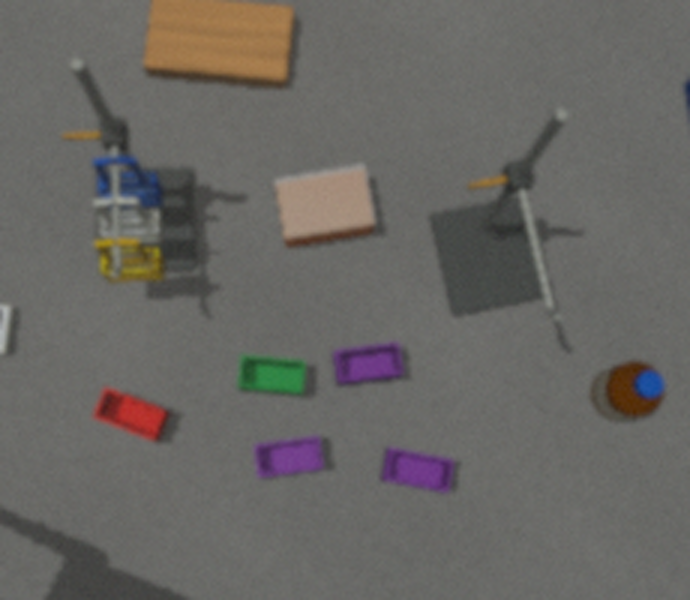

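View pics/scenec.png

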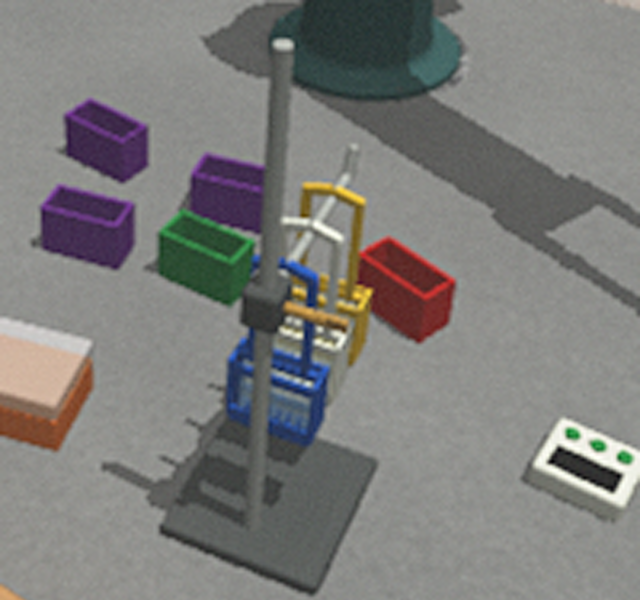

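```bash
cat >> h.py <<'E'
ST={'full':(np.array([.661,.206]),np.radians(4.3)),'spare':(np.array([.629,-.211]),np.radians(13.4))}
def sp(s,x,y=0):
    p,a=ST[s]; return p+[x*np.cos(a)-y*np.sin(a),x*np.sin(a)+y*np.cos(a)]
def Rg(a,lean=0):
    ex=np.array([np.cos(a),np.sin(a),0]);ey=np.array([-np.sin(a),np.cos(a),0]);ez=np.array([0,0,1.])
    l=np.radians(lean);z=np.sin(l)*ex-np.cos(l)*ez
    return np.c_[np.cross(ey,z),ey,z]
def go(g,a,lean=0,tcp=False):
    """g: grasp point target (TCP=g-54mm*z). prints turn and shift (after the turn) in units"""
    s=read_state();R0=Rt.from_rotvec(s["tcp_rot"]).as_matrix();R=Rg(a,lean)
    t=np.array(g)-(0 if tcp else .054)*R[:,2]
    print("t%.2f"%s["time"],"turn",(np.degrees(Rt.from_matrix(R0.T@R).as_rotvec())/6).round(2),"shift",(R.T@(t-s["tool_pos"])/.03).round(2),"tcp",s["tool_pos"].round(4),"q",s["q"].round(2),"F",s["wrist_force"].round(1),"w",s["width"].round(3),"g",round(float(s["grip_force"]),1))
E
python3 - <<'E'
from h import *
p=sp('full',-.115);print(p)
go([*p,.306],ST['full'][1])
go([*p,.206],ST['full'][1])
E
```

```text
[0.54632371 0.19737745]Traceback (most recent call last):
  File "<stdin>", line 3, in <module>
  File "h.py", line 30, in go
    print("t%.2f"%s["time"],"turn",(np.degrees(Rt.from_matrix(R0.T@R).as_rotvec())/6).round(2),"shift",(R.T@(t-s["tool_pos"])/.03).round(2),"tcp",s["tool_pos"].round(4),"q",s["q"].round(2),"F",s["wrist_force"].round(1),"w",s["width"].round(3),"g",round(float(s["grip_force"]),1))
                                                                                                                                                                                                                               ^^^^^^^^^^^^^^^^
AttributeError: 'float' object has no attribute 'round'
```

```bash
sed -i 's/s\["width"\].round(3)/round(float(s["width"]),3)/' h.py; python3 - <<'E'
from h import *
p=sp('full',-.115)
go([*p,.306],ST['full'][1])
E
```

```text
t0.10 turn [-0.02 -0.   -4.33] shift [ -8.8  -15.01  -1.91] tcp [0.2494 0.6267 0.3027] q [ 1.16  0.26  1.61 -0.    1.27 -0.04] F [ 0.8  0.4 -0.2] w 0.997 g 0.0
```

>>> jog_arm([
  [[0,0,-0.38,0,0,-0.866,1],[0,0,-0.38,0,0,-0.866,1],[0,0,-0.38,0,0,-0.866,1],[0,0,-0.38,0,0,-0.866,1],[0,0,-0.38,0,0,-0.866,1]],
], force=60)

```text
time: 0.52
tool_pos: [0.2495, 0.6269, 0.3606]
tcp_rot: [0.124, -3.138, 0.002]
wrist_force: [-0.3, 1.0, 0.0]
width: 1.0
grip_force: 0.0
```

>>> jog_arm([
  [[-0.58,-1,0,0,0,0,1],[-0.58,-1,0,0,0,0,1],[-0.58,-1,0,0,0,0,1],[-0.58,-1,0,0,0,0,1],[-0.58,-1,0,0,0,0,1]],
])

```text
time: 0.93
tool_pos: [0.3479, 0.4825, 0.3602]
tcp_rot: [0.118, -3.139, 0.001]
wrist_force: [0.1, 0.2, 0.9]
width: 0.996
grip_force: 0.0
```

>>> jog_arm([
  [[-0.58,-1,0,0,0,0,1],[-0.58,-1,0,0,0,0,1],[-0.58,-1,0,0,0,0,1],[-0.58,-1,0,0,0,0,1],[-0.58,-1,0,0,0,0,1]],
])

```text
time: 1.35
tool_pos: [0.4459, 0.3393, 0.3604]
tcp_rot: [0.117, -3.139, 0.001]
wrist_force: [0.7, 1.1, -0.7]
width: 0.997
grip_force: 0.0
```

>>> jog_arm([
  [[-0.58,-1,0,0,0,0,1],[-0.58,-1,0,0,0,0,1],[-0.58,-1,0,0,0,0,1],[-0.58,-1,0,0,0,0,1],[-0.58,-1,0,0,0,0,1]],
])

```text
time: 1.77
tool_pos: [0.5439, 0.1962, 0.3604]
tcp_rot: [0.117, -3.139, 0.0]
wrist_force: [0.3, -0.1, -0.5]
width: 1.001
grip_force: 0.0
```

```bash
python3 - <<'E'
from h import *
p=sp('full',-.115)
go([*p,.206],ST['full'][1])
s=read_state();P,d=viewer.read_camera("wrist");cv2.imwrite("pics/w1.png",P)
W=cloud("wrist",P,d,T=(Rt.from_rotvec(s["tcp_rot"]).as_matrix(),s["tool_pos"]))
np.savez("pics/w1.npz",p=P,d=d,W=W)
H,S,V=cv2.split(cv2.cvtColor(P,cv2.COLOR_BGR2HSV))
z=W[...,2]
for nm,m in dict(yellow=(H>20)&(H<35)&(S>110),white=(S<40)&(V>150),blue=(H>100)&(H<125)&(S>120)).items():
    Q=W[m&(d>0)&(z>.2)&(z<.25)]
    if len(Q): print(nm,len(Q),Q.mean(0).round(4),np.percentile(Q,[2,98],axis=0).round(3).tolist())
E
```

```text
t1.77 turn [-0.   -0.01 -0.  ] shift [-0.08  0.03  3.35] tcp [0.5439 0.1962 0.3604] q [ 0.3   0.05  1.74  0.    1.35 -1.34] F [ 0.3 -0.1 -0.5] w 1.001 g 0.0
yellow 705 [0.5443 0.1969 0.2279] [[0.541, 0.176, 0.203], [0.549, 0.218, 0.235]]
white 1146 [0.5833 0.2003 0.2311] [[0.508, 0.182, 0.227], [0.64, 0.22, 0.247]]
blue 690 [0.6304 0.2033 0.2267] [[0.627, 0.183, 0.202], [0.636, 0.224, 0.235]]
```

View pics/w1.png

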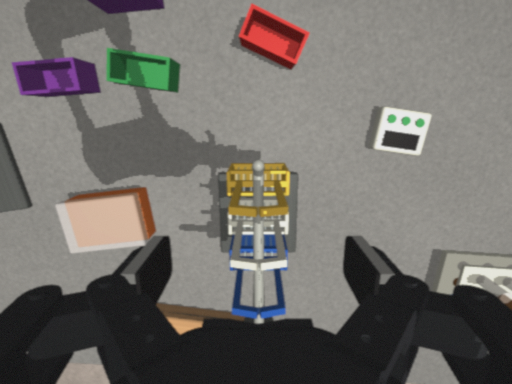

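The wrist view shows the fingers straddling the hook at column 258. The yellow loop's top is at row 210, the white one's at row 265 and the blue one's at row 312, and everything is centred. I'll descend and grip the yellow carrier.

>>> jog_arm([
  [[-0.02,0,0.8,0,0,0,1],[0,0.02,0.8,0,0,0,1],[0,0,0.8,0,0,0,1],[0,0,0.6,0,0,0,1],[0,0,0.35,0,0,0,1]],
])

```text
time: 2.23
tool_pos: [0.5423, 0.198, 0.2569]
tcp_rot: [0.117, -3.134, 0.002]
wrist_force: [-1.1, -0.2, -0.1]
width: 0.999
grip_force: 0.0
```

>>> jog_arm([
  [[0,0,0,0,0,0,1],[0,0,0,0,0,0,-1],[0,0,0,0,0,0,-1],[0,0,0,0,0,0,-1],[0,0,0,0,0,0,-1]],
])

```text
time: 2.65
tool_pos: [0.5452, 0.1984, 0.2628]
tcp_rot: [-0.118, 3.135, -0.001]
wrist_force: [1.7, -2.3, 2.1]
width: 0.503
grip_force: 60.4
```

>>> jog_arm([
  [[0,0,0,0,0,0,-1],[0,0,0,0,0,0,-1],[0,0,0,0,0,0,-1],[0,0,0,0,0,0,-1],[0,0,0,0,0,0,-1]],
])

```text
time: 3.07
tool_pos: [0.5455, 0.1985, 0.2627]
tcp_rot: [-0.117, 3.135, 0.001]
wrist_force: [0.9, -2.9, 5.4]
width: 0.506
grip_force: 60.5
```

>>> jog_arm([
  [[0,0,-0.15,0,0,0,-1],[0,0,-0.3,0,0,0,-1],[0,0,-0.4,0,0,0,-1],[0,0,-0.3,0,0,0,-1],[0,0,0,0,0,0,-1]],
])

```text
time: 3.48
tool_pos: [0.5452, 0.1991, 0.2981]
tcp_rot: [-0.117, 3.135, 0.002]
wrist_force: [0.7, 0.0, -1.1]
width: 0.504
grip_force: 60.9
```

>>> jog_arm([
  [[0.3,0,0,0,0,0,-1],[0.6,0,0,0,0,0,-1],[0.7,0,0,0,0,0,-1],[0.5,0,0,0,0,0,-1],[0.3,0,0,0,0,0,-1]],
])

```text
time: 3.9
tool_pos: [0.4696, 0.1928, 0.2939]
tcp_rot: [0.118, -3.137, 0.001]
wrist_force: [0.1, 0.7, -2.6]
width: 0.506
grip_force: 60.9
```

```bash
python3 - <<'E'
from h import *
p=sp('spare',-.185);print(p)
go([*p,.244],ST['spare'][1])
s=read_state();P,d=viewer.read_camera("wrist");cv2.imwrite("pics/w2.png",P)
W=cloud("wrist",P,d,T=(Rt.from_rotvec(s["tcp_rot"]).as_matrix(),s["tool_pos"]))
H,S,V=cv2.split(cv2.cvtColor(P,cv2.COLOR_BGR2HSV))
z=W[...,2]
Q=W[(H>20)&(H<35)&(S>110)&(d>0)&(z>.24)&(z<.3)]
print(len(Q),Q.mean(0).round(4),np.percentile(Q,[2,98],axis=0).round(3).tolist())
Q=W[(H>20)&(H<35)&(S>110)&(d>0)&(z>.1)&(z<.2)]
print(len(Q),Q.mean(0).round(4),np.percentile(Q,[2,98],axis=0).round(3).tolist())
E
```

```text
[ 0.44903646 -0.25387336]
t3.90 turn [-0.   -0.03 -1.52] shift [  4.12 -14.32  -0.14] tcp [0.4696 0.1928 0.2939] q [ 0.34 -0.05  1.97  0.    1.23 -1.31] F [ 0.1  0.7 -2.6] w 0.506 g 60.9
2743 [0.4684 0.1927 0.2597] [[0.465, 0.171, 0.242], [0.473, 0.214, 0.266]]
3700 [0.4662 0.1941 0.1616] [[0.454, 0.164, 0.124], [0.481, 0.224, 0.194]]
```

View pics/w2.png

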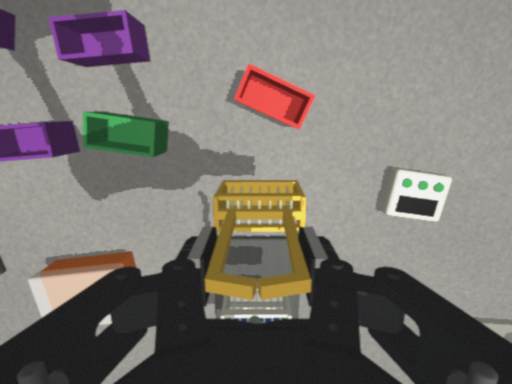

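The yellow carrier is held level in the pads, with its top at rows 280-290 and its basket at row 200, and it is clear of the hook.

>>> jog_arm([
  [[0,0,0,0,0,-0.5,-1],[0,0,-0.1,0,0,-0.5,-1],[0,0,0,0,0,-0.52,-1],[0.1,-0.3,0,0,0,0,-1],[0.2,-0.7,0,0,0,0,-1]],
])

```text
time: 4.37
tool_pos: [0.4706, 0.1627, 0.2978]
tcp_rot: [-0.368, 3.12, 0.001]
wrist_force: [-0.3, -0.8, -2.0]
width: 0.501
grip_force: 61.4
```

>>> jog_arm([
  [[0.28,-0.95,0,0,0,0,-1],[0.28,-0.95,0,0,0,0,-1],[0.28,-0.95,0,0,0,0,-1],[0.28,-0.95,0,0,0,0,-1],[0.28,-0.95,0,0,0,0,-1]],
])

```text
time: 4.78
tool_pos: [0.4621, 0.0116, 0.2977]
tcp_rot: [0.364, -3.12, 0.001]
wrist_force: [1.6, 0.3, -2.7]
width: 0.505
grip_force: 61.3
```

>>> jog_arm([
  [[0.28,-0.95,0,0,0,0,-1],[0.28,-0.95,0,0,0,0,-1],[0.28,-0.95,0,0,0,0,-1],[0.28,-0.95,0,0,0,0,-1],[0.28,-0.95,0,0,0,0,-1]],
])

```text
time: 5.2
tool_pos: [0.454, -0.1368, 0.2978]
tcp_rot: [0.363, -3.12, 0.001]
wrist_force: [-0.6, -0.8, -2.8]
width: 0.501
grip_force: 61.3
```

>>> jog_arm([
  [[0.28,-0.95,0,0,0,0,-1],[0.28,-0.95,0,0,0,0,-1],[0.28,-0.95,0,0,0,0,-1],[0.18,-0.6,0,0,0,0,-1],[0,-0.2,0,0,0,0,-1]],
])

```text
time: 5.62
tool_pos: [0.4494, -0.2518, 0.2976]
tcp_rot: [0.359, -3.12, 0.002]
wrist_force: [0.7, 1.0, -3.3]
width: 0.503
grip_force: 61.5
```

```bash
python3 - <<'E'
from h import *
go([*sp('spare',-.185),.245],ST['spare'][1])
go([*sp('spare',-.072),.245],ST['spare'][1])
s=read_state();P,d=viewer.read_camera("wrist")
W=cloud("wrist",P,d,T=(Rt.from_rotvec(s["tcp_rot"]).as_matrix(),s["tool_pos"]))
H,S,V=cv2.split(cv2.cvtColor(P,cv2.COLOR_BGR2HSV));z=W[...,2]
Q=W[(H>20)&(H<35)&(S>110)&(d>0)&(z>.24)&(z<.3)]
print(len(Q),Q.mean(0).round(4),np.percentile(Q,[2,98],axis=0).round(3).tolist())
P,d=viewer.read_camera("top");W=cloud("top",P,d);z=W[...,2]
H,S,V=cv2.split(cv2.cvtColor(P,cv2.COLOR_BGR2HSV))
Q=W[(d>0)&(z>.215)&(z<.26)&(W[...,1]<-.19)&(W[...,1]>-.26)&(W[...,0]>.46)&(W[...,0]<.6)&(S<70)]
if len(Q):print("arm",len(Q),np.polyfit(Q[:,0],Q[:,1],1),Q.mean(0),Q.min(0))
E
```

```text
t5.62 turn [-0.01 -0.01 -0.04] shift [ 0.03 -0.07 -0.05] tcp [ 0.4494 -0.2518  0.2976] q [-0.56 -0.04  1.95 -0.    1.23 -2.36] F [ 0.7  1.  -3.3] w 0.503 g 61.5
t5.62 turn [-0.01 -0.01 -0.04] shift [-3.74 -0.07 -0.05] tcp [ 0.4494 -0.2518  0.2976] q [-0.56 -0.04  1.95 -0.    1.23 -2.36] F [ 0.7  1.  -3.3] w 0.503 g 61.5
2861 [ 0.4483 -0.2519  0.2627] [[0.442, -0.273, 0.242], [0.455, -0.231, 0.27]]
arm 99 [ 0.22852505 -0.35712737] [ 0.54180597 -0.23331114  0.22827095] [ 0.4847075  -0.24745172  0.22251843]
```

>>> jog_arm([
  [[-0.5,-0.07,0,0,0,0,-1],[-0.9,0,0,0,0,0,-1],[-1,0,0,0,0,0,-1],[-0.9,0,0,0,0,0,-1],[-0.44,0,0,0,0,0,-1]],
])

```text
time: 6.13
tool_pos: [0.5634, -0.222, 0.2979]
tcp_rot: [-0.37, 3.118, 0.001]
wrist_force: [0.8, -0.2, -1.5]
width: 0.504
grip_force: 61.6
```

>>> jog_arm([
  [[0,0,0.1,0,0,0,-1],[0,0,0.3,0,0,0,-1],[0,0,0.3,0,0,0,-1],[0,0,0.2,0,0,0,-1],[0,0,0.1,0,0,0,-1]],
])

```text
time: 6.55
tool_pos: [0.5581, -0.2242, 0.2655]
tcp_rot: [0.365, -3.117, -0.003]
wrist_force: [0.4, 0.7, -2.4]
width: 0.5
grip_force: 61.6
```

>>> jog_arm([
  [[0,0,0.05,0,0,0,-1],[0,0,0.05,0,0,0,-1],[0,0,0.03,0,0,0,-1],[0,0,0,0,0,0,-1],[0,0,0,0,0,0,-1]],
])

```text
time: 6.97
tool_pos: [0.56, -0.2247, 0.2644]
tcp_rot: [-0.366, 3.12, -0.001]
wrist_force: [-0.7, 0.1, -2.7]
width: 0.498
grip_force: 61.6
```

```bash
python3 - <<'E'
from h import *
go([*sp('spare',-.072),.206],ST['spare'][1])
s=read_state();P,d=viewer.read_camera("wrist")
W=cloud("wrist",P,d,T=(Rt.from_rotvec(s["tcp_rot"]).as_matrix(),s["tool_pos"]))
H,S,V=cv2.split(cv2.cvtColor(P,cv2.COLOR_BGR2HSV));z=W[...,2]
Q=W[(H>20)&(H<35)&(S>110)&(d>0)&(z>.2)&(z<.3)]
print(len(Q),Q.mean(0).round(4),np.percentile(Q,[2,98],axis=0).round(3).tolist())
E
```

```text
t6.97 turn [-0.    0.01 -0.  ] shift [ 0.06 -0.09  0.15] tcp [ 0.56   -0.2247  0.2644] q [-0.42  0.16  1.81 -0.    1.18 -2.23] F [-0.7  0.1 -2.7] w 0.498 g 61.6
2974 [ 0.5587 -0.225   0.2281] [[0.552, -0.246, 0.203], [0.566, -0.204, 0.237]]
```

>>> jog_arm([
  [[0,0,0.05,0,0,0,-1],[0,0,0.05,0,0,0,-1],[0,0,0,0,0,0,-1],[0,0,0,0,0,0,-1],[0,0,0,0,0,0,-1]],
])

```text
time: 7.43
tool_pos: [0.5607, -0.225, 0.2636]
tcp_rot: [-0.366, 3.117, -0.003]
wrist_force: [-2.4, 0.2, 6.1]
width: 0.501
grip_force: 62.3
```

>>> jog_arm([
  [[0,0,0,0,0,0,0.1],[0,0,0,0,0,0,0.3],[0,0,0,0,0,0,1],[0,0,0,0,0,0,1],[0,0,0,0,0,0,1]],
])

```text
time: 7.85
tool_pos: [0.5599, -0.2244, 0.2607]
tcp_rot: [0.366, -3.12, -0.0]
wrist_force: [-0.5, -0.1, 0.1]
width: 0.996
grip_force: 0.0
```

>>> jog_arm([
  [[0,0,-0.3,0,0,0,1],[0,0,-0.7,0,0,0,1],[0,0,-0.8,0,0,0,1],[0,0,-0.8,0,0,0,1],[0,0,-0.7,0,0,0,1]],
])

```text
time: 8.27
tool_pos: [0.5601, -0.2245, 0.3622]
tcp_rot: [-0.366, 3.119, -0.001]
wrist_force: [-0.2, -1.2, 0.0]
width: 1.001
grip_force: 0.0
```

```bash
python3 - <<'E'
from h import *
go([*sp('full',-.072),.306],ST['full'][1])
s=read_state();P,d=viewer.read_camera("wrist")
W=cloud("wrist",P,d,T=(Rt.from_rotvec(s["tcp_rot"]).as_matrix(),s["tool_pos"]))
H,S,V=cv2.split(cv2.cvtColor(P,cv2.COLOR_BGR2HSV));z=W[...,2]
Q=W[(H>20)&(H<35)&(S>110)&(d>0)&(z>.2)&(z<.3)]
print(len(Q),Q.mean(0).round(4),np.percentile(Q,[2,98],axis=0).round(3).tolist())
f=np.load("pics/w1.npz");P,W,d=f["p"],f["W"],f["d"];z=W[...,2]
H,S,V=cv2.split(cv2.cvtColor(P,cv2.COLOR_BGR2HSV))
Q=W[(S<40)&(V>150)&(d>0)&(z>.215)&(z<.24)&(W[...,0]>.57)&(W[...,0]<.61)&(abs(W[...,1]-.2)>.009)]
print("white",len(Q),Q.mean(0).round(4),np.percentile(Q,[2,98],axis=0).round(3).tolist())
E
```

```text
t8.27 turn [-0.01  0.01  1.52] shift [-2.03 14.06  0.07] tcp [ 0.5601 -0.2245  0.3622] q [-0.42  0.1   1.69 -0.    1.35 -2.23] F [-0.2 -1.2  0. ] w 1.001 g 0.0
739 [ 0.5602 -0.2259  0.2286] [[0.553, -0.247, 0.204], [0.567, -0.206, 0.236]]
white 242 [0.5883 0.2011 0.2314] [[0.584, 0.179, 0.229], [0.592, 0.222, 0.233]]
```

>>> jog_arm([
  [[0,0.3,0,0,0,0.5,1],[0,0.6,0,0,0,0.5,1],[0,1,0,0,0,0.52,1],[-0.16,1,0,0,0,0,1],[-0.16,1,0,0,0,0,1]],
])

```text
time: 8.73
tool_pos: [0.5555, -0.1069, 0.3604]
tcp_rot: [-0.115, 3.139, -0.0]
wrist_force: [0.1, -0.5, 0.4]
width: 1.0
grip_force: 0.0
```

>>> jog_arm([
  [[-0.16,1,0,0,0,0,1],[-0.16,1,0,0,0,0,1],[-0.16,1,0,0,0,0,1],[-0.16,1,0,0,0,0,1],[-0.16,1,0,0,0,0,1]],
])

```text
time: 9.15
tool_pos: [0.5685, 0.0451, 0.3604]
tcp_rot: [-0.117, 3.139, 0.0]
wrist_force: [1.1, 0.8, 0.2]
width: 1.0
grip_force: 0.0
```

>>> jog_arm([
  [[-0.16,1,0,0,0,0,1],[-0.16,1,0,0,0,0,1],[-0.16,1,0,0,0,0,1],[-0.16,1,0,0,0,0,1],[0,0.5,0,0,0,0,1]],
])

```text
time: 9.57
tool_pos: [0.5778, 0.1828, 0.3602]
tcp_rot: [-0.12, 3.139, 0.002]
wrist_force: [0.4, 0.2, -0.5]
width: 1.003
grip_force: 0.0
```

```bash
python3 - <<'E'
from h import *
go([.5885,.201,.206],ST['full'][1])
E
```

```text
t9.57 turn [0.01 0.01 0.02] shift [-0.4   0.58  3.34] tcp [0.5778 0.1828 0.3602] q [ 0.26  0.1   1.69  0.    1.35 -1.38] F [ 0.4  0.2 -0.5] w 1.003 g 0.0
```

>>> jog_arm([
  [[-0.37,0.5,0,0,0,0,1],[0,0,0.6,0,0,0,1],[0,0,0.9,0,0,0,1],[0,0,0.9,0,0,0,1],[0,0,0.6,0,0,0,1]],
])

```text
time: 9.98
tool_pos: [0.5867, 0.195, 0.2675]
tcp_rot: [0.118, -3.137, 0.002]
wrist_force: [-0.9, -0.3, -0.0]
width: 1.005
grip_force: 0.0
```

>>> jog_arm([
  [[0,0,0.34,0,0,0,1],[0,0,0,0,0,0,-1],[0,0,0,0,0,0,-1],[0,0,0,0,0,0,-1],[0,0,0,0,0,0,-1]],
])

```text
time: 10.4
tool_pos: [0.589, 0.1964, 0.2628]
tcp_rot: [-0.116, 3.135, 0.004]
wrist_force: [-1.0, 2.1, 0.5]
width: 0.506
grip_force: 59.9
```

>>> jog_arm([
  [[0,0,0,0,0,0,-1],[0,0,0,0,0,0,-1],[0,0,-0.25,0,0,0,-1],[0,0,-0.4,0,0,0,-1],[0,0,-0.55,0,0,0,-1]],
])

```text
time: 10.82
tool_pos: [0.5865, 0.1948, 0.2948]
tcp_rot: [0.117, -3.135, 0.003]
wrist_force: [-0.5, 0.9, -1.5]
width: 0.504
grip_force: 60.7
```

```bash
python3 - <<'E'
from h import *
go([*sp('full',-.185),.246],ST['full'][1])
s=read_state();P,d=viewer.read_camera("wrist");cv2.imwrite("pics/w3.png",P)
W=cloud("wrist",P,d,T=(Rt.from_rotvec(s["tcp_rot"]).as_matrix(),s["tool_pos"]))
H,S,V=cv2.split(cv2.cvtColor(P,cv2.COLOR_BGR2HSV));z=W[...,2]
Q=W[(S<40)&(V>130)&(d>0)&(z>.24)&(z<.3)&(abs(W[...,1]-.2)>.009)]
print(len(Q),Q.mean(0).round(4),np.percentile(Q,[2,98],axis=0).round(3).tolist())
E
```

```text
t10.82 turn [-0.02 -0.04 -0.  ] shift [ 3.66  0.19 -0.17] tcp [0.5865 0.1948 0.2948] q [ 0.28  0.17  1.74 -0.    1.24 -1.36] F [-0.5  0.9 -1.5] w 0.504 g 60.7
887 [0.5853 0.1905 0.2643] [[0.574, 0.17, 0.26], [0.59, 0.217, 0.268]]
```

View pics/w3.png

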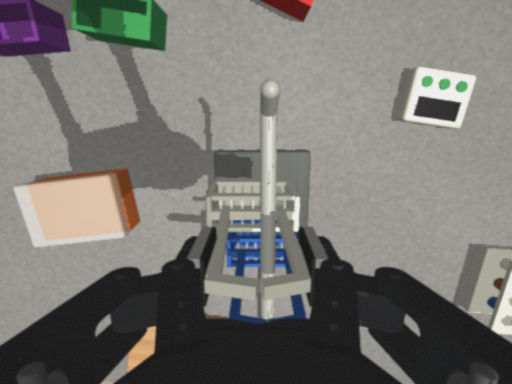

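The white carrier is held and lifted, with its top at row 285. The hook arm at column 268 is inside the loop, about 5 mm to one side. I'll slide off, correcting y.

>>> jog_arm([
  [[0,0.18,-0.15,0,0,0,-1],[0.4,0,0,0,0,0,-1],[0.8,0,0,0,0,0,-1],[1,0,0,0,0,0,-1],[0.8,0,0,0,0,0,-1]],
])

```text
time: 11.28
tool_pos: [0.4946, 0.1937, 0.2987]
tcp_rot: [0.117, -3.136, 0.002]
wrist_force: [0.1, -0.4, -1.7]
width: 0.506
grip_force: 60.7
```

>>> jog_arm([
  [[0.6,0,0,0,0,0,-1],[0.1,0,0,0,0,-0.5,-1],[0,0,0,0,0,-0.5,-1],[0.1,-0.3,0,0,0,-0.52,-1],[0.2,-0.7,0,0,0,0,-1]],
])

```text
time: 11.7
tool_pos: [0.4726, 0.1625, 0.2993]
tcp_rot: [0.374, -3.118, -0.001]
wrist_force: [-0.0, 0.9, -0.9]
width: 0.506
grip_force: 60.7
```

>>> jog_arm([
  [[0.28,-0.95,0,0,0,0,-1],[0.28,-0.95,0,0,0,0,-1],[0.28,-0.95,0,0,0,0,-1],[0.28,-0.95,0,0,0,0,-1],[0.28,-0.95,0,0,0,0,-1]],
])

```text
time: 12.12
tool_pos: [0.4647, 0.012, 0.2992]
tcp_rot: [0.367, -3.118, -0.0]
wrist_force: [1.4, -0.0, -0.7]
width: 0.504
grip_force: 60.9
```

>>> jog_arm([
  [[0.28,-0.95,0,0,0,0,-1],[0.28,-0.95,0,0,0,0,-1],[0.28,-0.95,0,0,0,0,-1],[0.28,-0.95,0,0,0,0,-1],[0.28,-0.95,0,0,0,0,-1]],
])

```text
time: 12.53
tool_pos: [0.457, -0.1361, 0.2992]
tcp_rot: [0.367, -3.118, -0.001]
wrist_force: [1.3, 0.1, -1.0]
width: 0.504
grip_force: 60.9
```

>>> jog_arm([
  [[0.28,-0.95,0,0,0,0,-1],[0.28,-0.95,0,0,0,0,-1],[0.2,-0.7,0,0,0,0,-1],[0,-0.2,0,0,0,0,-1],[0,0,0,0,0,0,-1]],
])

```text
time: 12.95
tool_pos: [0.455, -0.2231, 0.2993]
tcp_rot: [0.362, -3.119, -0.002]
wrist_force: [0.1, 0.7, -0.5]
width: 0.509
grip_force: 61.0
```

```bash
python3 - <<'E'
from h import *
go([*sp('spare',-.185),.246],ST['spare'][1])
go([*sp('spare',-.117),.246],ST['spare'][1])
s=read_state();P,d=viewer.read_camera("wrist")
W=cloud("wrist",P,d,T=(Rt.from_rotvec(s["tcp_rot"]).as_matrix(),s["tool_pos"]))
H,S,V=cv2.split(cv2.cvtColor(P,cv2.COLOR_BGR2HSV));z=W[...,2]
Q=W[(S<40)&(V>130)&(d>0)&(z>.25)&(z<.3)]
print(len(Q),Q.mean(0).round(4),np.percentile(Q,[2,98],axis=0).round(3).tolist())
E
```

```text
t12.95 turn [ 0.01 -0.01 -0.02] shift [ 0.43 -0.95 -0.02] tcp [ 0.455  -0.2231  0.2993] q [-0.5  -0.05  1.96 -0.    1.24 -2.31] F [ 0.1  0.7 -0.5] w 0.509 g 61.0
t12.95 turn [ 0.01 -0.01 -0.02] shift [-1.84 -0.95 -0.02] tcp [ 0.455  -0.2231  0.2993] q [-0.5  -0.05  1.96 -0.    1.24 -2.31] F [ 0.1  0.7 -0.5] w 0.509 g 61.0
1544 [ 0.4542 -0.2228  0.2697] [[0.441, -0.248, 0.265], [0.461, -0.202, 0.273]]
```

>>> jog_arm([
  [[0.3,-0.4,0,0,0,0,-1],[0.1,-0.4,0,0,0,0,-1],[0,-0.2,0,0,0,0,-1],[0,0,0,0,0,0,-1],[-0.4,0,0,0,0,0,-1]],
])

```text
time: 13.42
tool_pos: [0.462, -0.2513, 0.3001]
tcp_rot: [0.364, -3.119, -0.001]
wrist_force: [-0.4, 0.6, -1.4]
width: 0.503
grip_force: 61.0
```

>>> jog_arm([
  [[-0.8,0,0,0,0,0,-1],[-0.7,0,0,0,0,0,-1],[-0.34,0,0,0,0,0,-1],[0,0,0,0,0,0,-1],[0,0,0.1,0,0,0,-1]],
])

```text
time: 13.83
tool_pos: [0.5171, -0.2381, 0.2975]
tcp_rot: [0.369, -3.12, 0.0]
wrist_force: [-1.2, -0.0, -1.1]
width: 0.507
grip_force: 61.0
```

```bash
python3 - <<'E'
from h import *
go([*sp('spare',-.117),.206],ST['spare'][1])
s=read_state();P,d=viewer.read_camera("wrist");cv2.imwrite("pics/w4.png",P)
W=cloud("wrist",P,d,T=(Rt.from_rotvec(s["tcp_rot"]).as_matrix(),s["tool_pos"]))
H,S,V=cv2.split(cv2.cvtColor(P,cv2.COLOR_BGR2HSV));z=W[...,2]
Q=W[(S<40)&(V>130)&(d>0)&(z>.25)&(z<.3)]
print(len(Q),Q.mean(0).round(4),np.percentile(Q,[2,98],axis=0).round(3).tolist())
E
```

```text
t13.83 turn [-0.   -0.    0.02] shift [0.06 0.01 1.25] tcp [ 0.5171 -0.2381  0.2975] q [-0.48  0.07  1.84 -0.    1.23 -2.28] F [-1.2 -0.  -1.1] w 0.507 g 61.0
1519 [ 0.5165 -0.2379  0.268 ] [[0.503, -0.259, 0.264], [0.523, -0.217, 0.271]]
```

View pics/w4.png

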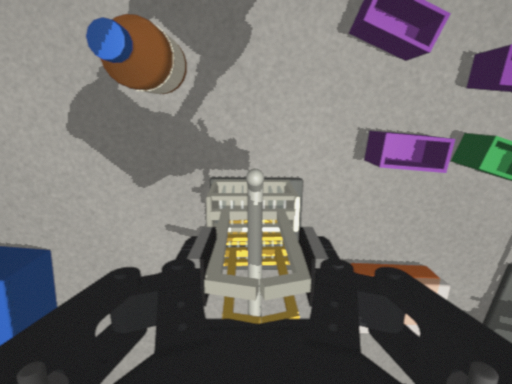

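The spare arm at column 255 runs through the white loop, and the yellow carrier hangs behind it at rows 230-310. I'll lower until it rests.

>>> jog_arm([
  [[0,0,0.3,0,0,0,-1],[0,0,0.3,0,0,0,-1],[0,0,0.25,0,0,0,-1],[0,0,0.15,0,0,0,-1],[0,0,0.07,0,0,0,-1]],
])

```text
time: 14.3
tool_pos: [0.5154, -0.2386, 0.2634]
tcp_rot: [0.365, -3.118, -0.002]
wrist_force: [0.4, 0.0, -1.3]
width: 0.506
grip_force: 61.0
```

>>> jog_arm([
  [[0,0,0.06,0,0,0,-1],[0,0,0.05,0,0,0,-1],[0,0,0,0,0,0,-1],[0,0,0,0,0,0,-1],[0,0,0,0,0,0,-1]],
])

```text
time: 14.72
tool_pos: [0.5167, -0.2389, 0.2623]
tcp_rot: [-0.366, 3.119, -0.001]
wrist_force: [0.3, 0.5, -0.8]
width: 0.508
grip_force: 61.1
```

>>> jog_arm([
  [[0,0,0.05,0,0,0,-1],[0,0,0.05,0,0,0,-1],[0,0,0,0,0,0,-1],[0,0,0,0,0,0,-1],[0,0,0,0,0,0,-1]],
])

```text
time: 15.13
tool_pos: [0.5172, -0.2391, 0.2617]
tcp_rot: [-0.366, 3.118, -0.003]
wrist_force: [-3.1, 1.4, 9.5]
width: 0.507
grip_force: 62.3
```

>>> jog_arm([
  [[0,0,-0.04,0,0,0,-1],[0,0,0,0,0,0,0.2],[0,0,0,0,0,0,0.5],[0,0,0,0,0,0,1],[0,0,0,0,0,0,1]],
])

```text
time: 15.55
tool_pos: [0.5163, -0.2386, 0.2596]
tcp_rot: [0.366, -3.12, -0.001]
wrist_force: [1.0, -0.7, -0.1]
width: 0.986
grip_force: 0.0
```

>>> jog_arm([
  [[0,0,-0.3,0,0,0,1],[0,0,-0.7,0,0,0,1],[0,0,-0.8,0,0,0,1],[0,0,-0.8,0,0,0,1],[0,0,-0.7,0,0,0,1]],
])

```text
time: 15.97
tool_pos: [0.5166, -0.2388, 0.3612]
tcp_rot: [-0.366, 3.119, -0.001]
wrist_force: [0.1, -0.5, 0.2]
width: 1.001
grip_force: 0.0
```

```bash
python3 - <<'E'
from h import *
s=read_state();P,d=viewer.read_camera("wrist")
W=cloud("wrist",P,d,T=(Rt.from_rotvec(s["tcp_rot"]).as_matrix(),s["tool_pos"]))
H,S,V=cv2.split(cv2.cvtColor(P,cv2.COLOR_BGR2HSV));z=W[...,2]
for nm,m in dict(y=(H>20)&(H<35)&(S>110),w=(S<40)&(V>130)).items():
    Q=W[m&(d>0)&(z>.2)&(z<.25)]
    print(nm,len(Q),Q.mean(0).round(4),np.percentile(Q,[2,98],axis=0).round(3).tolist())
b=sp('full',-.0315)+[0,0];print(b)
L=24;a=ST['full'][1]
go([*sp('full',-.0345),.310],a,L)
go([*sp('full',-.0345),.212],a,L)
E
```

```text
y 758 [ 0.5597 -0.2259  0.2274] [[0.554, -0.247, 0.202], [0.567, -0.206, 0.236]]
w 1468 [ 0.5403 -0.2333  0.231 ] [[0.477, -0.256, 0.227], [0.61, -0.217, 0.247]]
[0.62958867 0.20363817]
t16.02 turn [ 0.27 -3.92  1.5 ] shift [-3.54 14.45  1.83] tcp [ 0.5182 -0.2396  0.3664] q [-0.48  0.03  1.76  0.    1.35 -2.28] F [ 1.2 -0.3  3. ] w 1.0 g 0.0
t16.02 turn [ 0.27 -3.92  1.5 ] shift [-2.21 14.45  4.82] tcp [ 0.5182 -0.2396  0.3664] q [-0.48  0.03  1.76  0.    1.35 -2.28] F [ 1.2 -0.3  3. ] w 1.0 g 0.0
```

>>> jog_arm([
  [[0,0,-0.1,0.07,-0.98,0.375,1],[0,0,0,0.07,-0.98,0.375,1],[0,0.2,0,0.07,-0.98,0.375,1],[0,0.5,0,0.07,-0.98,0.375,1],[-0.15,0.95,0.1,0,0,0,1]],
])

```text
time: 16.43
tool_pos: [0.5145, -0.1905, 0.3599]
tcp_rot: [-0.092, 2.727, 0.025]
wrist_force: [0.4, 1.1, -0.9]
width: 0.996
grip_force: 0.0
```

>>> jog_arm([
  [[-0.15,0.95,0.1,0,0,0,1],[-0.15,0.95,0.1,0,0,0,1],[-0.15,0.95,0.1,0,0,0,1],[-0.15,0.95,0.1,0,0,0,1],[-0.15,0.95,0.1,0,0,0,1]],
])

```text
time: 16.85
tool_pos: [0.5326, -0.0437, 0.3572]
tcp_rot: [-0.101, 2.728, 0.026]
wrist_force: [-0.9, 0.4, 0.6]
width: 1.0
grip_force: 0.0
```

>>> jog_arm([
  [[-0.15,0.95,0.1,0,0,0,1],[-0.15,0.95,0.1,0,0,0,1],[-0.15,0.95,0.1,0,0,0,1],[-0.15,0.95,0.1,0,0,0,1],[-0.15,0.95,0.1,0,0,0,1]],
])

```text
time: 17.27
tool_pos: [0.5485, 0.1006, 0.3529]
tcp_rot: [-0.102, 2.728, 0.026]
wrist_force: [0.6, -1.0, 0.9]
width: 1.001
grip_force: 0.0
```

>>> jog_arm([
  [[-0.15,0.95,0.1,0,0,0,1],[-0.15,0.95,0.1,0,0,0,1],[0,0.6,0,0,0,0,1],[0,0.3,0,0,0,0,1],[0,0,0,0,0,0,1]],
])

```text
time: 17.68
tool_pos: [0.5527, 0.1854, 0.3509]
tcp_rot: [-0.105, 2.729, 0.027]
wrist_force: [-0.4, -0.7, -0.2]
width: 0.996
grip_force: 0.0
```

```bash
python3 - <<'E'
from h import *
from scipy.optimize import least_squares
L=24;a=ST['full'][1]
s=read_state();P,d=viewer.read_camera("wrist");cv2.imwrite("pics/w5.png",P)
W=cloud("wrist",P,d,T=(Rt.from_rotvec(s["tcp_rot"]).as_matrix(),s["tool_pos"]))
H,S,V=cv2.split(cv2.cvtColor(P,cv2.COLOR_BGR2HSV));z=W[...,2]
Q=W[(H>100)&(H<125)&(S>120)&(d>0)&(z>.2)&(z<.25)]
print("blue",len(Q),Q.mean(0).round(4),np.percentile(Q,[2,98],axis=0).round(3).tolist())
go([*sp('full',-.0345),.212],a,L)
D=[(.26,1.61,1.27,.6745,.3027),(.05,1.74,1.35,.5782,.3604),(-.05,1.97,1.23,.5077,.2939),(-.04,1.95,1.23,.5151,.2976),(.16,1.81,1.18,.6034,.2644),(.10,1.69,1.35,.6034,.3622)]
q=s["q"];print(q)
D=np.array(D)
def f(x,D=D):
    A,L1,L2,h,dd=x;q2,q23,q5,r,z=D[:,0],D[:,0]+D[:,1],D[:,2],D[:,3],D[:,4]
    t=q23+q5
    return np.r_[A+L1*np.sin(q2)+L2*np.sin(q23)+dd*np.sin(t)-r,h+L1*np.cos(q2)+L2*np.cos(q23)+dd*np.cos(t)-z, [.02*(A-0),.02*(dd-.25),.01*(h-.2)]]
r=least_squares(f,[0,.4,.4,.2,.25]);print(r.x,np.abs(r.fun).max())
E
```

```text
blue 704 [0.63   0.2038 0.2253] [[0.627, 0.183, 0.202], [0.635, 0.224, 0.235]]
t17.73 turn [ 0.03 -0.08  0.01] shift [-0.4   0.45  3.45] tcp [0.5527 0.1842 0.3509] q [ 0.32 -0.13  1.98 -0.12  0.9  -1.27] F [ 0.1 -0.3 -0.4] w 0.999 g 0.0
[ 0.32568597 -0.13315556  1.98087783 -0.12174912  0.89730854 -1.26540533]
[0.02520661 0.51021133 0.54104273 0.18365489 0.21398298] 0.0025164764602527145
```

>>> jog_arm([
  [[-0.36,0.4,0,0,-0.06,0,1],[0,0,0.6,0,0,0,1],[0,0,0.6,0,0,0,1],[0,0,0.4,0,0,0,1],[0,0,0,0,0,0,1]],
])

```text
time: 18.15
tool_pos: [0.5805, 0.1961, 0.3077]
tcp_rot: [-0.1, 2.728, 0.023]
wrist_force: [-0.3, -0.9, 0.1]
width: 1.002
grip_force: 0.0
```

```bash
python3 - <<'E'
from h import *
go([*sp('full',-.0345),.212],ST['full'][1],24)
E
```

```text
t18.15 turn [ 0.01 -0.07 -0.02] shift [-0.12  0.13  1.74] tcp [0.5805 0.1961 0.3077] q [ 0.33 -0.04  1.98 -0.14  0.81 -1.24] F [-0.3 -0.9  0.1] w 1.002 g 0.0
```

View pics/w5.png

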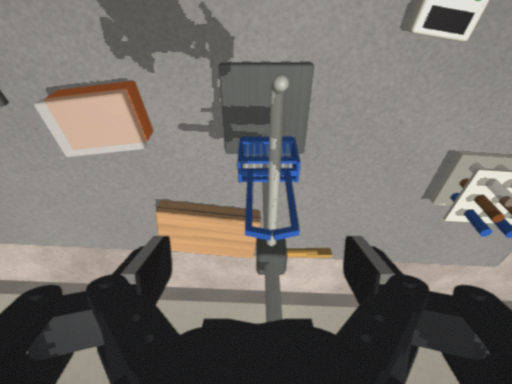

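The blue loop's top is at row 235, the boss is at (270,255), and its lever reaches column 330. The fingers at columns 170 and 350 pass in front of it. I'll do the final approach.

>>> jog_arm([
  [[-0.1,0.12,0.3,0,-0.05,0,1],[0,0,0.5,0,0,0,1],[0,0,0.5,0,0,0,1],[0,0,0.4,0,0,0,1],[0,0,0,0,0,0,1]],
])

```text
time: 18.57
tool_pos: [0.6042, 0.2029, 0.2635]
tcp_rot: [-0.101, 2.721, 0.025]
wrist_force: [-0.9, -0.9, -0.4]
width: 0.996
grip_force: 0.0
```

>>> jog_arm([
  [[0,0,0,0,0,0,1],[0,0,0,0,0,0,-1],[0,0,0,0,0,0,-1],[0,0,0,0,0,0,-1],[0,0,0,0,0,0,-1]],
])

```text
time: 18.98
tool_pos: [0.6053, 0.2035, 0.268]
tcp_rot: [-0.101, 2.714, 0.026]
wrist_force: [2.2, -1.6, 2.4]
width: 0.5
grip_force: 60.5
```

```bash
python3 - <<'E'
from h import *
go([*sp('full',-.0345),.212],ST['full'][1],24)
R=Rt.from_rotvec(read_state()["tcp_rot"]).as_matrix()
print("up in tool",R.T@[0,0,1], "outward",R.T@[-np.cos(ST['full'][1]),-np.sin(ST['full'][1]),0])
E
```

```text
t18.98 turn [ 0.03  0.06 -0.01] shift [ 0.11 -0.05  0.19] tcp [0.6053 0.2035 0.268 ] q [ 0.33  0.04  1.98 -0.15  0.72 -1.22] F [ 2.2 -1.6  2.4] w 0.5 g 60.5
up in tool [-0.41280359  0.00314996 -0.91081462] outward [ 9.10819545e-01  3.53883489e-04 -4.12804592e-01]
```

>>> jog_arm([
  [[0,0,0,0,0,0,-1],[-0.06,0,-0.13,0,0,0,-1],[-0.12,0,-0.27,0,0,0,-1],[-0.15,0,-0.33,0,0,0,-1],[-0.15,0,-0.33,0,0,0,-1]],
], force=75)

```text
time: 19.4
tool_pos: [0.6042, 0.2034, 0.3012]
tcp_rot: [-0.101, 2.719, 0.026]
wrist_force: [0.2, 0.3, -1.0]
width: 0.494
grip_force: 76.0
```

```bash
python3 - <<'E'
from h import *
go([*sp('full',-.0345),.245],ST['full'][1],24)
s=read_state();P,d=viewer.read_camera("wrist")
W=cloud("wrist",P,d,T=(Rt.from_rotvec(s["tcp_rot"]).as_matrix(),s["tool_pos"]))
np.savez("pics/w6.npz",p=P,d=d,W=W)
H,S,V=cv2.split(cv2.cvtColor(P,cv2.COLOR_BGR2HSV));z=W[...,2];m=(H>100)&(H<125)&(S>120)&(d>0)
for lo,hi in [(.25,.28),(.1,.2)]:
    Q=W[m&(z>lo)&(z<hi)]
    print("blue",len(Q),Q.mean(0).round(4),np.percentile(Q,[2,98],axis=0).round(3).tolist())
E
```

```text
t19.40 turn [ 0.03  0.02 -0.01] shift [ 0.08 -0.06  0.21] tcp [0.6042 0.2034 0.3012] q [ 0.33  0.01  1.94 -0.14  0.79 -1.24] F [ 0.2  0.3 -1. ] w 0.494 g 76.0
blue 1943 [0.629  0.2054 0.2625] [[0.626, 0.185, 0.251], [0.634, 0.226, 0.268]]
blue 3760 [0.6263 0.209  0.1621] [[0.615, 0.177, 0.126], [0.642, 0.237, 0.196]]
```

>>> jog_arm([
  [[0.2,0,-0.09,0,0,0,-1],[0.45,0,-0.2,0,0,0,-1],[0.6,0,-0.27,0,0,0,-1],[0.6,0,-0.27,0,0,0,-1],[0.6,0,-0.27,0,0,0,-1]],
])

```text
time: 19.87
tool_pos: [0.5228, 0.1971, 0.3002]
tcp_rot: [-0.101, 2.719, 0.026]
wrist_force: [0.0, 0.1, -2.5]
width: 0.487
grip_force: 76.0
```

>>> jog_arm([
  [[0.6,0,-0.27,0,0,0,-1],[0.6,0,-0.27,0,0,0,-1],[0.6,0,-0.27,0,0,0,-1],[0.4,0,-0.18,0,0,0,-1],[0.1,0,-0.04,0,0,0,-1]],
])

```text
time: 20.28
tool_pos: [0.4464, 0.1913, 0.2999]
tcp_rot: [-0.102, 2.719, 0.026]
wrist_force: [0.9, -0.9, -2.8]
width: 0.493
grip_force: 76.0
```

```bash
cat >> h.py <<'E'
def rect(W,m,lo,hi):
    Q=W[m&(W[...,2]>lo)&(W[...,2]<hi)]
    r=cv2.minAreaRect((Q[:,:2]*1000).astype(np.float32)); return len(Q),[np.round(x,1) for x in r]
def wr(name):
    s=read_state();P,d=viewer.read_camera("wrist");cv2.imwrite(f"pics/{name}.png",P)
    W=cloud("wrist",P,d,T=(Rt.from_rotvec(s["tcp_rot"]).as_matrix(),s["tool_pos"]))
    np.savez(f"pics/{name}.npz",p=P,d=d,W=W)
    H,S,V=cv2.split(cv2.cvtColor(P,cv2.COLOR_BGR2HSV));k=d>0
    return P,W,k&(H>100)&(H<125)&(S>120),k&(H>45)&(H<85)&(S>90)
def stat(W,m,lo,hi):
    Q=W[m&(W[...,2]>lo)&(W[...,2]<hi)]
    print(len(Q),Q.mean(0).round(4),np.percentile(Q,[1,99],axis=0).round(4).tolist()) if len(Q) else print(0)
E
python3 - <<'E'
from h import *
P,W,b,g=wr("w7")
print("dish top",rect(W,g,.046,.056)); stat(W,g,.046,.056)
print("blue loop");stat(W,b,.25,.3);print(rect(W,b,.14,.17));stat(W,b,.172,.19)
f=np.load("pics/top0.npz");p,d=f["p"],f["d"];Wt=cloud("top",p,d);H,S,V=cv2.split(cv2.cvtColor(p,cv2.COLOR_BGR2HSV))
m=(d>0)&(H>45)&(H<85)&(S>90)&(Wt[...,1]<.15)
print("top",rect(Wt,m,.044,.06))
f=np.load("pics/w1.npz");p,d=f["p"],f["d"];Wt=f["W"];H,S,V=cv2.split(cv2.cvtColor(p,cv2.COLOR_BGR2HSV))
m=(d>0)&(H>45)&(H<85)&(S>90)&(Wt[...,1]<.15)
print("w1",rect(Wt,m,.046,.056))
go([.4,.2,.25],ST['full'][1],24)
E
```

```text
dish top (1465, [array([434.8,  40.8]), array([77.4, 38.4]), np.float64(86.3)])
1465 [0.433  0.0396 0.0496] [[0.414, 0.0029, 0.0462], [0.4546, 0.0795, 0.0517]]
blue loop
1851 [0.4711 0.1935 0.2613] [[0.4678, 0.1723, 0.2505], [0.4764, 0.2141, 0.2669]]
(461, [array([471.3, 195.5]), array([24.7, 61.7]), np.float64(5.0)])
2364 [0.4705 0.1952 0.1774] [[0.4574, 0.164, 0.1722], [0.4864, 0.2257, 0.1891]]
top (83, [array([235.3,  18.1]), array([441.9, 108.8]), np.float64(1.2)])
w1 (679, [array([435.2,  41.1]), array([76.4, 37.6]), np.float64(86.0)])
t20.33 turn [ 0.03  0.03 -0.01] shift [ 2.09  0.4  -0.9 ] tcp [0.4471 0.1915 0.3003] q [ 0.43 -0.3   2.21 -0.19  0.84 -1.12] F [-0.9  0.4 -2.1] w 0.498 g 76.0
```

View pics/w7.png

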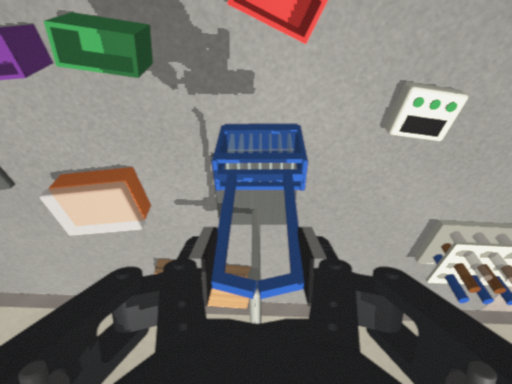

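Blue is held upright, with its basket at (260,155), clear of the hook. The green dish is at (100,45). Next I'll move over the dish and match its yaw.

```bash
python3 - <<'E'
from h import *
a=np.radians(-3.8)
go([.4106,.0426,.300],a,24.2,tcp=True)
go([.4106,.0426,.250],a,24.2,tcp=True)
R=Rt.from_rotvec(read_state()["tcp_rot"]).as_matrix();print(np.degrees(np.arctan2(R[1,2],R[0,2])),np.degrees(np.arctan2(-R[0,1],R[1,1])),np.degrees(np.arcsin(R[2,1])))
E
```

```text
t20.33 turn [ 0.58 -0.01  1.23] shift [ 0.81 -5.03 -0.36] tcp [0.4471 0.1915 0.3003] q [ 0.43 -0.3   2.21 -0.19  0.84 -1.12] F [-0.9  0.4 -2.1] w 0.498 g 76.0
t20.33 turn [ 0.58 -0.01  1.23] shift [ 1.5  -5.03  1.16] tcp [0.4471 0.1915 0.3003] q [ 0.43 -0.3   2.21 -0.19  0.84 -1.12] F [-0.9  0.4 -2.1] w 0.498 g 76.0
4.764926785289673 4.348924815431401 0.18666419158507222
```

>>> jog_arm([
  [[0,-0.2,0,0.2,0,0.41,-1],[0,-0.4,0,0.2,0,0.41,-1],[0.1,-0.6,-0.04,0.18,0,0.41,-1],[0.14,-0.8,-0.06,0,0,0,-1],[0.14,-0.8,-0.06,0,0,0,-1]],
])

```text
time: 20.75
tool_pos: [0.4343, 0.1083, 0.3005]
tcp_rot: [0.089, 2.718, -0.018]
wrist_force: [0.1, -0.0, -1.5]
width: 0.488
grip_force: 76.5
```

>>> jog_arm([
  [[0.14,-0.8,-0.06,0,0,0,-1],[0.14,-0.7,-0.06,0,0,0,-1],[0.1,-0.4,-0.05,0,0,0,-1],[0,-0.2,0,0,0,0,-1],[0,0,0,0,0,0,-1]],
])

```text
time: 21.17
tool_pos: [0.4175, 0.0453, 0.3006]
tcp_rot: [0.095, 2.717, -0.019]
wrist_force: [-0.6, 1.0, -1.6]
width: 0.49
grip_force: 76.6
```

```bash
python3 - <<'E'
from h import *
a=np.radians(-3.8)
go([.4106,.0426,.300],a,24.2,tcp=True)
go([.4106,.0426,.250],a,24.2,tcp=True)
E
```

```text
t21.17 turn [-0.01  0.01 -0.03] shift [ 0.21 -0.11 -0.07] tcp [0.4175 0.0453 0.3006] q [ 0.09 -0.48  2.32 -0.08  0.88 -1.37] F [-0.6  1.  -1.6] w 0.49 g 76.6
t21.17 turn [-0.01  0.01 -0.03] shift [ 0.9  -0.11  1.45] tcp [0.4175 0.0453 0.3006] q [ 0.09 -0.48  2.32 -0.08  0.88 -1.37] F [-0.6  1.  -1.6] w 0.49 g 76.6
```

>>> jog_arm([
  [[0.2,-0.05,0.25,0,0,0,-1],[0.25,-0.05,0.4,0,0,0,-1],[0.25,0,0.4,0,0,0,-1],[0.2,0,0.4,0,0,0,-1],[0,0,0,0,0,0,-1]],
])

```text
time: 21.58
tool_pos: [0.4079, 0.0446, 0.2453]
tcp_rot: [0.09, 2.725, -0.019]
wrist_force: [-0.8, 0.2, -3.1]
width: 0.493
grip_force: 76.5
```

```bash
python3 - <<'E'
from h import *
a=np.radians(-3.8)
go([.4106,.0426,.250],a,24.2,tcp=True)
P,W,b,g=wr("w8")
print("loop");stat(W,b,.19,.24);print("basket",rect(W,b,.118,.14));stat(W,b,.118,.14);print("dish",rect(W,g,.046,.056))
c=[cv2.resize(P[40:290,120:400],None,fx=1.42,fy=2,interpolation=cv2.INTER_CUBIC)]
P2,d=viewer.read_camera("scene");W2=cloud("scene",P2,d);np.savez("pics/s8.npz",p=P2,d=d,W=W2)
H,S,V=cv2.split(cv2.cvtColor(P2,cv2.COLOR_BGR2HSV));k=(d>0)&(W2[...,0]<.55)&(W2[...,1]>-.1)
bb=k&(H>100)&(H<125)&(S>120);gg=k&(H>45)&(H<85)&(S>90)
print("scene basket",rect(W2,bb,.06,.14));stat(W2,bb,.06,.14);print("dish",rect(W2,gg,.046,.056),rect(W2,gg,.0,.056))
u,v=proj("scene",[.435,.041,.08])[0].astype(int);print(u,v)
s=cv2.resize(P2[v-35:v+35,u-28:u+28],None,fx=7.14,fy=7.14,interpolation=cv2.INTER_CUBIC)
cv2.imwrite("pics/c8.png",np.hstack([c[0][:499,:398],s[:499]]))
E
```

```text
t21.58 turn [ 0.   -0.07  0.  ] shift [-0.15 -0.06 -0.11] tcp [0.4079 0.0446 0.2453] q [ 0.09 -0.45  2.41 -0.09  0.77 -1.36] F [-0.8  0.2 -3.1] w 0.493 g 76.5
loop
2013 [0.4324 0.0431 0.2054] [[0.4295, 0.022, 0.1905], [0.4377, 0.0638, 0.2122]]
basket (2235, [array([433.1,  44.2]), array([63., 27.]), np.float64(86.7)])
2235 [0.4313 0.0449 0.1236] [[0.4194, 0.0136, 0.1182], [0.4462, 0.0751, 0.1387]]
dish (769, [array([434.7,  40.5]), array([75.3, 38.3]), np.float64(86.0)])
scene basket (344, [array([433.8,  46.5]), array([67. , 30.1]), np.float64(86.1)])
344 [0.4393 0.0515 0.1053] [[0.4213, 0.0148, 0.0677], [0.4483, 0.0788, 0.137]]
dish (90, [array([434.5,  42.3]), array([76.6, 39. ]), np.float64(85.5)]) (585, [array([438.5, 310.9]), array([ 95. , 615.8]), np.float64(4.4)])
284 204
```

View pics/c8.png

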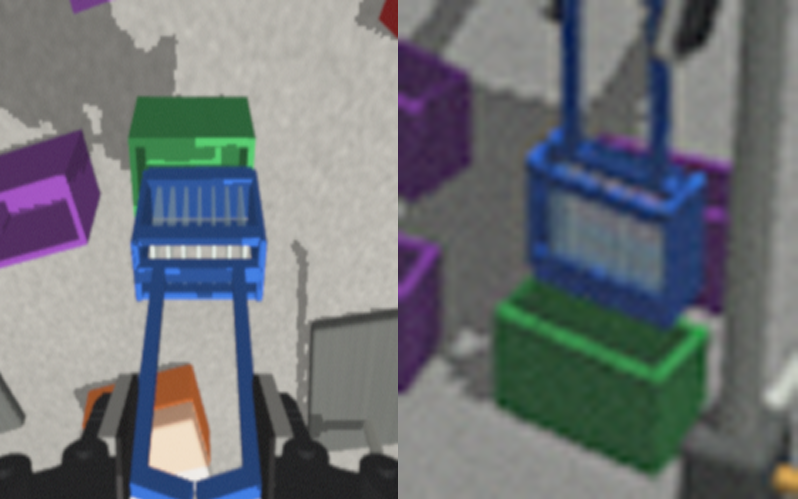

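Left is the wrist crop, with the basket just above and slightly left of the dish. Right is the scene crop, with the basket about 15 mm above the green rim. Basket to dish is off by about (+1.3, -3.9) mm and the yaw matches. I'll correct that and lower the foot into the mouth of the dish.

>>> jog_arm([
  [[-0.05,-0.13,0.02,0,0,0,-1],[0.05,0,0.11,0,0,0,-1],[0.1,0,0.22,0,0,0,-1],[0.06,0,0.14,0,0,0,-1],[0,0,0,0,0,0,-1]],
])

```text
time: 22.1
tool_pos: [0.4107, 0.0399, 0.2327]
tcp_rot: [0.092, 2.72, -0.019]
wrist_force: [-0.5, -0.2, -2.0]
width: 0.492
grip_force: 76.6
```

>>> jog_arm([
  [[0.04,0,0.09,0,0,0,-1],[0,0,0,0,0,0,-1],[0,0,0,0,0,0,-1],[0,0,0,0,0,0,-1],[0,0,0,0,0,0,-1]],
])

```text
time: 22.52
tool_pos: [0.4117, 0.04, 0.2316]
tcp_rot: [0.092, 2.717, -0.018]
wrist_force: [-0.3, 0.0, -2.4]
width: 0.495
grip_force: 76.6
```

```bash
cat > m.py <<'E'
from h import *
def meas(n):
    go([.4106,.0426,.250],np.radians(-3.8),24.2,tcp=True)
    P,W,b,g=wr("w"+n)
    print("loop");Q=W[b&(W[...,2]>.08)];zt=np.percentile(Q[:,2],99.5);print("loop top",zt,"base~",zt-.1475)
    stat(W,b,zt-.022,zt+.01)
    print("basket",rect(W,b,zt-.094,zt-.075));print("dish",rect(W,g,.046,.056))
    P2,d=viewer.read_camera("scene");W2=cloud("scene",P2,d);np.savez(f"pics/s{n}.npz",p=P2,d=d,W=W2)
    H,S,V=cv2.split(cv2.cvtColor(P2,cv2.COLOR_BGR2HSV));k=(d>0)&(W2[...,0]<.55)&(W2[...,1]>-.1)&(W2[...,1]<.12)
    bb=k&(H>100)&(H<125)&(S>120);gg=k&(H>45)&(H<85)&(S>90)
    print("scene basket",rect(W2,bb,zt-.14,zt-.075),"dish",rect(W2,gg,.046,.056))
E
python3 -c "
from m import *
meas('9')"
```

```text
t22.52 turn [ 0.    0.01 -0.01] shift [-0.21  0.08 -0.58] tcp [0.4117 0.04   0.2316] q [ 0.07 -0.43  2.43 -0.09  0.73 -1.38] F [-0.3  0.  -2.4] w 0.495 g 76.6
loop
loop top 0.19858725165448168 base~ 0.05108725165448169
2003 [0.4365 0.0386 0.1919] [[0.4336, 0.0174, 0.1772], [0.4418, 0.0592, 0.1988]]
basket (2183, [array([438.1,  39.8]), array([63., 27.]), np.float64(87.4)])
dish (842, [array([428.5,  41. ]), array([75.4, 27.1]), np.float64(87.6)])
scene basket (314, [array([438.,  42.]), array([66.9, 29. ]), np.float64(85.7)]) dish (71, [array([437. ,  42.8]), array([75.7, 37.3]), np.float64(88.0)])
```

>>> jog_arm([
  [[0.105,0.012,-0.047,0,0,0,-1],[0,0,0,0,0,0,-1],[0,0,0,0,0,0,-1],[0,0,0,0,0,0,-1],[0,0,0,0,0,0,-1]],
])

```text
time: 23.03
tool_pos: [0.4082, 0.0406, 0.2314]
tcp_rot: [0.092, 2.718, -0.019]
wrist_force: [-0.1, 0.1, -1.9]
width: 0.489
grip_force: 76.6
```

```bash
python3 -c "
from m import *
meas('10')"
```

```text
t23.03 turn [ 0.    0.   -0.01] shift [-0.32  0.07 -0.53] tcp [0.4082 0.0406 0.2314] q [ 0.08 -0.44  2.43 -0.09  0.73 -1.37] F [-0.1  0.1 -1.9] w 0.489 g 76.6
loop
loop top 0.19838456504568816 base~ 0.05088456504568817
2002 [0.4329 0.0391 0.1916] [[0.43, 0.018, 0.1769], [0.4379, 0.0598, 0.1985]]
basket (2160, [array([434.8,  40.2]), array([62.9, 27.4]), np.float64(86.8)])
dish (773, [array([428.,  41.]), array([75.1, 26.6]), np.float64(87.8)])
scene basket (304, [array([433.5,  43.2]), array([66.2, 29.8]), np.float64(85.7)]) dish (82, [array([216.3,  59.7]), array([ 75.6, 479.8]), np.float64(85.5)])
```

>>> jog_arm([
  [[0.035,0,0.08,0,0,0,-1],[0.05,0,0.11,0,0,0,-1],[0.05,0,0.11,0,0,0,-1],[0,0,0,0,0,0,-1],[0,0,0,0,0,0,-1]],
])

```text
time: 23.55
tool_pos: [0.4077, 0.0406, 0.2207]
tcp_rot: [0.092, 2.719, -0.019]
wrist_force: [-0.3, 0.1, -1.6]
width: 0.489
grip_force: 76.6
```

>>> jog_arm([
  [[0.045,0,0.1,0,0,0,-1],[0.045,0,0.1,0,0,0,-1],[0,0,0,0,0,0,-1],[0,0,0,0,0,0,-1],[0,0,0,0,0,0,-1]],
])

```text
time: 23.97
tool_pos: [0.4082, 0.0406, 0.2148]
tcp_rot: [0.092, 2.718, -0.019]
wrist_force: [-0.1, 0.1, -2.4]
width: 0.489
grip_force: 76.6
```

>>> jog_arm([
  [[0.045,0,0.1,0,0,0,-1],[0.05,0,0.11,0,0,0,-1],[0.05,0,0.11,0,0,0,-1],[0,0,0,0,0,0,-1],[0,0,0,0,0,0,-1]],
])

```text
time: 24.38
tool_pos: [0.4077, 0.0406, 0.2037]
tcp_rot: [0.092, 2.719, -0.019]
wrist_force: [0.6, -0.5, -2.5]
width: 0.492
grip_force: 76.6
```

>>> jog_arm([
  [[0.045,0,0.1,0,0,0,-1],[0.045,0,0.1,0,0,0,-1],[0.045,0,0.1,0,0,0,-1],[0,0,0,0,0,0,-1],[0,0,0,0,0,0,-1]],
])

```text
time: 24.8
tool_pos: [0.4078, 0.0406, 0.1939]
tcp_rot: [0.091, 2.719, -0.019]
wrist_force: [-0.6, 0.8, -2.3]
width: 0.494
grip_force: 76.6
```

```bash
python3 -c "
from m import *
meas('11')"
```

```text
t24.80 turn [ 0.   -0.01 -0.01] shift [-0.85  0.07 -1.67] tcp [0.4078 0.0406 0.1939] q [ 0.08 -0.39  2.47 -0.1   0.64 -1.36] F [-0.6  0.8 -2.3] w 0.494 g 76.6
loop
loop top 0.161091609700607 base~ 0.013591609700607021
1997 [0.4324 0.039  0.1541] [[0.4295, 0.018, 0.1396], [0.4376, 0.0597, 0.161]]
basket (2241, [array([433.9,  40. ]), array([63.4, 26.4]), np.float64(87.1)])
dish (1062, [array([434.5,  40.4]), array([75.6, 38.2]), np.float64(86.4)])
scene basket (195, [array([386.2,  36.8]), array([133.2,  66.2]), np.float64(6.2)]) dish (75, [array([243.2,  12.8]), array([437.2,  78.5]), np.float64(8.6)])
```

>>> jog_arm([
  [[0.035,0,0.075,0,0,0,-1],[0.04,0,0.09,0,0,0,-1],[0.025,0,0.055,0,0,0,-1],[0,0,0,0,0,0,-1],[0,0,0,0,0,0,-1]],
])

```text
time: 25.32
tool_pos: [0.4079, 0.0406, 0.1869]
tcp_rot: [0.091, 2.718, -0.019]
wrist_force: [-0.0, -0.5, -2.3]
width: 0.49
grip_force: 76.6
```

>>> jog_arm([
  [[0.014,0,0.03,0,0,0,-1],[0.014,0,0.03,0,0,0,-1],[0,0,0,0,0,0,-1],[0,0,0,0,0,0,-1],[0,0,0,0,0,0,-1]],
])

```text
time: 25.73
tool_pos: [0.4082, 0.0407, 0.1854]
tcp_rot: [0.092, 2.717, -0.018]
wrist_force: [0.2, -0.3, -2.2]
width: 0.489
grip_force: 76.7
```

>>> jog_arm([
  [[0.014,0,0.03,0,0,0,-1],[0,0,0,0,0,0,-1],[0,0,0,0,0,0,-1],[0,0,0,0,0,0,-1],[0,0,0,0,0,0,-1]],
])

```text
time: 26.15
tool_pos: [0.4089, 0.0407, 0.1852]
tcp_rot: [0.091, 2.716, -0.018]
wrist_force: [-1.4, 0.3, 4.7]
width: 0.492
grip_force: 77.2
```

>>> jog_arm([
  [[0.014,0,0.03,0,0,0,-1],[0,0,0,0,0,0,-1],[0,0,0,0,0,0,-1],[0,0,0,0,0,0,-1],[0,0,0,0,0,0,-1]],
])

```text
time: 26.57
tool_pos: [0.4095, 0.0408, 0.1851]
tcp_rot: [0.091, 2.714, -0.018]
wrist_force: [-2.4, 0.6, 9.0]
width: 0.49
grip_force: 77.6
```

>>> jog_arm([
  [[-0.014,0,-0.03,0,0,0,-1],[0,0,0,0,0,0,0.1],[0,0,0,0,0,0,0.3],[0,0,0,0,0,0,0.7],[0,0,0,0,0,0,1]],
])

```text
time: 26.98
tool_pos: [0.4075, 0.0406, 0.1835]
tcp_rot: [0.092, 2.719, -0.019]
wrist_force: [0.7, -0.3, 1.0]
width: 0.907
grip_force: 0.0
```

>>> jog_arm([
  [[0,0,0,0,0,0,1],[0,0,0,0,0,0,1],[-0.1,0,-0.2,0,0,0,1],[-0.2,0,-0.45,0,0,0,1],[-0.3,0,-0.65,0,0,0,1]],
])

```text
time: 27.4
tool_pos: [0.4069, 0.0405, 0.2257]
tcp_rot: [0.091, 2.723, -0.019]
wrist_force: [-0.3, 0.1, 0.0]
width: 1.002
grip_force: 0.0
```

>>> jog_arm([
  [[-0.3,0,-0.65,0,0,0,1],[-0.3,0,-0.65,0,0,0,1],[-0.3,0,-0.65,0,0,0,1],[-0.2,0,-0.45,0,0,0,1],[0,0,0,0,0,0,1]],
])

```text
time: 27.82
tool_pos: [0.4111, 0.0407, 0.3117]
tcp_rot: [0.091, 2.709, -0.017]
wrist_force: [0.5, 0.6, 1.3]
width: 1.001
grip_force: 0.0
```

```bash
python3 - <<'E'
from h import *
P,W,b,g=wr("w12")
Q=W[b&(W[...,2]>.03)&(W[...,0]<.5)];zt=np.percentile(Q[:,2],99.5);print("base",zt-.1475)
stat(W,b,zt-.022,zt+.01);print(rect(W,b,zt-.094,zt-.075),rect(W,g,.046,.056))
for n in ["scene","top"]:
    P2,d=viewer.read_camera(n);W2=cloud(n,P2,d);H,S,V=cv2.split(cv2.cvtColor(P2,cv2.COLOR_BGR2HSV))
    k=(d>0)&(W2[...,1]<-.15)&(W2[...,0]>.45)&(W2[...,1]>-.3)
    print(n);stat(W2,k&(H>20)&(H<35)&(S>110),.09,.26);stat(W2,k&(S<40)&(V>140),.09,.26)
    cv2.imwrite(f"pics/{n}12.png",P2)
s=cv2.imread("pics/scene12.png")[80:300,120:400]
cv2.imwrite("pics/c12.png",cv2.resize(s,None,fx=2.7,fy=2.7,interpolation=cv2.INTER_CUBIC)[:600])
print(read_state()["tool_pos"],read_state()["width"])
E
```

```text
base 0.005083743297569415
550 [0.4342 0.042  0.1469] [[0.4313, 0.0212, 0.1317], [0.4384, 0.0629, 0.1527]]
(972, [array([435.4,  42. ]), array([63.3, 26.5]), np.float64(87.0)]) (606, [array([434.7,  40.5]), array([75.3, 38.4]), np.float64(86.4)])
scene
484 [ 0.5649 -0.2219  0.1477] [[0.5395, -0.2566, 0.0915], [0.6215, -0.1942, 0.2336]]
185 [ 0.5245 -0.2277  0.1893] [[0.4776, -0.2588, 0.0981], [0.6117, -0.2041, 0.2459]]
top
190 [ 0.5588 -0.2217  0.1536] [[0.5444, -0.258, 0.0949], [0.5759, -0.197, 0.2374]]
65 [ 0.5156 -0.2369  0.1844] [[0.4972, -0.2579, 0.12], [0.5378, -0.2112, 0.2363]]
[0.40857642 0.04044042 0.30561709] 0.9969195543145919
```

View pics/c12.png

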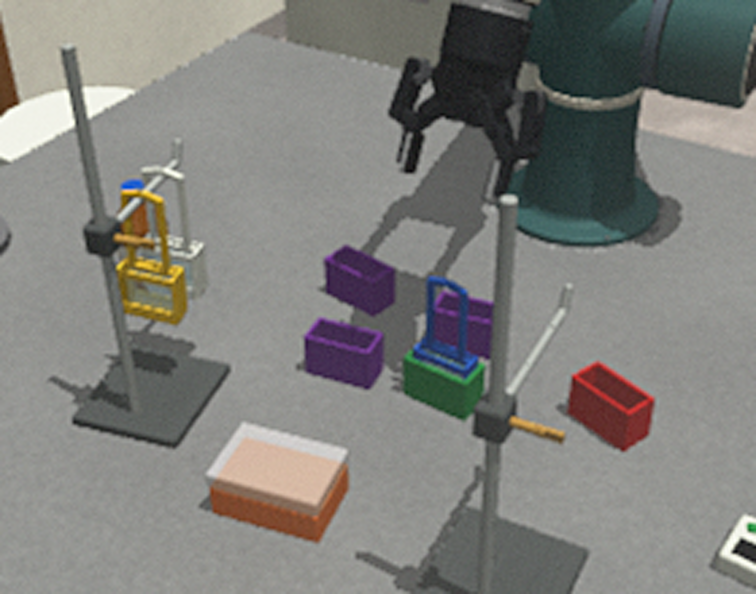

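Blue stands fully down in the green dish at (450,360). Yellow and white hang on the spare hook at (150,260) and (185,240). The gripper is clear, so I'm handing in.

```bash
python3 -c "
from workcell import bot
print(bot.finish_job())"
```

```text
the job is handed in; nothing more can be done
None
```

The job is handed in at about 28 s: the yellow and then the white carrier hang on the spare hook, the blue one stands on the green dish's floor, and the gripper is open and clear of everything; the tip box, bottle and timer were not touched.

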